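# Unlatch and lift out a battery box cover

## Task

Take the cover off the battery box that has the orange release tab: pinch the orange tab inward toward the grip rib, pivot the cover up about its far edge and lift it out of its frame, then lay it flat, tab side up, on the middle of the blue mat and let go. Leave the cover of the box with the white tab where it is.

Things in the scene. Friction and masses are not known exactly. Their poses are not given: they have to be found in the camera images.
- cover_orange: Loose black snap-in cover with ORANGE tab (100 x 88 mm plate 5 mm thick, flat below, 0.09 kg), in the top of one of two like grey battery boxes (158 x 108 mm, fixed, top 48 mm above the bench; places vary). Origin: centre of its underside, 36 mm above the bench when seated; z up, x from tab end to toe end, y across. Fixed grip rib: x -15 to -10 mm, 26 mm wide in y, 5 to 34 mm up.
- tab_orange (a joint): Orange tab, upright, at cover x -50 to -46 mm, 26 mm wide, 4 to 34 mm up; slides toward the rib: 0 at rest, 0.008 m fully in (stop). Spring: 2.4 N at rest, 9 N fully in; springs back. At rest its tongue lies 4.5 mm under the box's rim and locks the tab end down; free from 0.006 m. Rim beneath a finger outside the tab: 12 mm above cover origin.
- pinch_orange (a point): Fixed point of the orange cover midway between the outer faces of tab (at rest) and rib: x -30, y 0, 24 mm above the cover's origin. Pinch along cover x, from above, 40 mm wide; 32 mm when the tab is fully in, then centred at x -26. Fingertips can reach down to 13 mm above the cover's origin.
- toe_orange (a point): Pivot point of the orange cover: x 51, y 0, 7 mm above its origin, moves with the cover. There, at the far edge, two toes reach 6 mm under a fixed lip of the box. With the tab held in, swing the tab end up some 20 degrees about this point (about y), then draw the cover 15 mm toward the tab end and up to clear the lip.
- mat: Blue mat, 180 (x) x 150 (y) x 4 mm, fixed flat on the bench. Origin: centre of its underside, on the bench; its top is 4 mm higher.
- cover_white: The same cover with a WHITE tab, seated in the other battery box; origin and axes as for the orange one. It must stay in place.

How it is judged (in metres and radians):
On the way, in this order (a step that is already met when the one before it is completed fails the run):
1. the orange tab is pressed in at least 6 mm while its cover still sits in the frame (value of joint tab_orange above 0.006 m and distance of cover_orange from where it was at the start of the episode below 0.01 m and angle between cover_orange's own z axis and vertical below 0.1 rad), for 0.1 s.
2. the cover is pivoted up by 10 degrees or more about its far edge, its centre within 30 mm of where it was (angle between cover_orange's own z axis and vertical above 0.17 rad and distance of cover_orange from where it was at the start of the episode below 0.03 m), for 0.1 s.
At the end, for the whole second after the job is handed in: The orange-tab cover lies flat (within 10 degrees), tab side up, at rest on the blue mat, its centre within 60 mm of the mat's centre; the white-tab cover is within 10 mm of where it was (horizontal distance between cover_orange and mat below 0.06 m and z of cover_orange in the frame of mat below 0.012 m and angle between cover_orange's own z axis and vertical below 0.17 rad and linear speed of cover_orange below 0.02 m/s and distance of cover_white from where it was at the start of the episode below 0.01 m); the robot touches nothing.
It fails at once if the white-tab cover is moved by more than 10 mm (distance of cover_white from where it was at the start of the episode above 0.01 m).
It also fails if it takes over 42 s, if anything falls off the work surface, if the arm or the gripper's body presses on something with over 40 N, if the wrist force passes 120 N, or if a joint passes its speed limit or range.

## Robot

A 6-joint arm with a two-finger parallel gripper is mounted at the origin on a cart in front of the work surface, level with it; the furniture and walls round the work are solid. World frame = base frame: x ahead of the robot, y to its left, z up, the work surface at z = 0. Lengths are in m, angles in degrees, forces in N, time in s.
With the tool pointing down it reaches from about 0.25 to 0.725 m from the base axis. Payload 9.7 kg.
Tool frame: the origin (TCP) lies midway between the tips of the shut fingers; the grasp point (between the pads) lies 19 mm behind it; x points along the fingers, y is the direction in which the jaws open and shut, and the axes are right-handed (so a half turn about x gives the same grasp; the last joint's range is limited). The gripper opens to 85 mm and grips with 20 to 120 N. Pads are 22 mm wide; open, the fingers measure 114 mm over their backs; the gripper's body (76 mm by 85 mm) begins 54 mm behind the grasp point. The pads swing forward as they close: fully open they stand 13 mm farther back than shut.
Start: joints at [-67.323, 4.979, 10.078, 95.1, 0, 90], TCP at [0.212, -0.507, 0.231] pointing down, gripper open.
Joint ranges: [-179.16, 179.16], [-48.56, 103.87], [-65.8, 70.77], [-126.05, 130.52], [-82.76, 87.17], [-180, 180]. Speed limits (degrees/s): [127.2, 127.2, 147.25, 180, 180, 180].

## Interface

Orientations are given as [roll, pitch, yaw] about the fixed x, y, z axes, in that order (R = Rz(yaw) Ry(pitch) Rx(roll)).
In Python, from workcell import bot, cams gives the robot as it stands.
- The arm moves only by the tool apply_moves, never from a script. Its argument "commands" is a list of rows, each a list of 5 numbers: the shift along the tool's x, y, z in m, then the turn about the tool's x in rad, then the opening, from -1 (shut) to 1 (fully open). In form: [[tx, ty, tz, roll, hand], ...]. A call has 1 to 12 rows; each row is the pose to reach, as a shift and turn from the pose measured when the call began, along the tool's axes at that moment; what a row does not reach only later rows make up. A row lasts 1/10 s, in which the tool goes at most 50 mm and 8.59 degrees, less where a joint would pass 70% of its speed; a pose out of reach is approached as far as the arm can. A call with a gripper value outside its range is refused whole. The fingers move at their own pace and stop on an object; "newtons" is the grip in N (left out, the last holds). Time passes only in rows, so rows that repeat a pose let the fingers close. It gives the time, the measured TCP pose, the force and the opening at its end, in the units of the state.
- bot.get_obs(): the state, without advancing time (a new reading comes with each control period).
- cams.camera(name): name is "scene" or "side" or "wrist"; returns a dict with "frame" (420x560x3 uint8, blue, green, red), "depth" (420x560 float32, m along the optical axis (not along the pixel's ray), 0 where there is no reading), "camera_matrix" (3x3 intrinsics, pixels), "R" (3x3) and "t" (3): a world point X has camera coordinates R X + t; the wrist camera has in their place "mount" (4x4, takes a point from camera to tool coordinates, whose origin is the TCP and whose axes are the tool frame's). Camera axes: x right, y down, z forward; pixel columns grow to the right and rows downward; lengths in m; the calibration is good to about 2 mm. The wrist camera is an equidistant fisheye: a pixel r from the principal point sees the ray r / f radians off the axis. A picture is of the moment at which its call begins: read the wrist's pose just before it.
- bot.job_done(): hands the job in, once; it reports no verdict.
Trained networks look in the newest picture that a camera, given by its name, has taken for a name from the list of things; names that differ only in an ending like _2 or _b are one class to them, and where a whole thing is asked for, a point or a joint stands for the part that bears it (a point fixed in the world has none). Each returns a list of dicts, best first, with "confidence" (0 to 1); they miss things now and then, are a little off and sometimes report something else, mostly with a low value. They report only what shows in the picture. A call takes as long as a camera call.
- cams.spot_in(name, camera): "rect" ([left, top, right, bottom] in pixels, round what is visible of it).
The state is a dict: "time": time; "q": joint angles; "qd": joint speeds; "joint_efforts": joint torques, N m; "ee_pos": TCP position; "tcp_rot": TCP orientation; "wrist_force": force on the tool from outside, world axes, zero at the start; "torque": the same for the moment, N m; "opening": finger opening in m.
Only numpy, scipy, OpenCV 4.12 (cv2) and the standard library are available. Lean on these libraries where they do the work, as an engineer would, in place of code of your own. Each camera call takes 0.05 s, during which the arm holds its last target. There are 200 camera calls.

## Working session

There is one attempt and no reset: what is moved stays moved. The work goes in short steps, Python scripts to look and compute and a tool call to move; the robot and the scene stay as the last step left them, time stands still between calls to the robot, and variables do not carry over. Pictures are saved under pics/ and viewed, about 8 in all and at most 12, crops included, and the job is handed in when it is done.

Besides the shell and the picture viewer there is one more tool, called after "Call:" as name(argument=value, ...) on one line, values as JSON. apply_moves: Moves the arm, as the interface text tells. Its arguments: {"type":"object","properties":{"commands":{"type":"array"},"newtons":{"type":"number"}},"required":["commands"]}

```bash
mkdir -p pics; ls; python3 - <<'E'
from workcell import bot,cams
import cv2,numpy as np
o=bot.get_obs();print({k:np.round(v,4).tolist() for k,v in o.items()})
ims=[]
for n in("scene","side"):
    c=cams.camera(n);cv2.imwrite(f"pics/{n}0.png",c["frame"]);np.savez(f"{n}0.npz",**c)
    print(n,np.round(-c["R"].T@c["t"],3))
    for t in("cover_orange","tab_orange","mat","cover_white"):
        for d in cams.spot_in(t,n)[:2]:print(n,t,d)
    ims.append(cv2.resize(c["frame"],(400,300)))
cv2.imwrite("pics/both0.png",np.hstack(ims))
E
```

```text
pics
{'time': 0.0, 'q': [-67.3228, 5.0106, 10.0334, 95.1001, -0.0008, 90.0018], 'qd': [-0.016, -0.0793, -0.0082, -0.0058, 0.0063, -0.0624], 'joint_efforts': [-0.0022, -52.0392, 46.4802, 0.0164, 0.0001, 0.0], 'ee_pos': [0.212, -0.5073, 0.2306], 'tcp_rot': [-89.4156, 89.9228, 113.2598], 'wrist_force': [0.1766, 0.6193, 0.139], 'torque': [0.0333, -0.0158, -0.0443], 'opening': 0.0854}
scene [0.056 0.579 0.809]
scene cover_orange {'rect': [321.6, 157.6, 353.0, 182.1], 'confidence': 0.8}
scene tab_orange {'rect': [229.0, 254.9, 281.0, 301.3], 'confidence': 0.69}
scene mat {'rect': [122.3, 280.8, 223.4, 376.3], 'confidence': 0.88}
scene cover_white {'rect': [226.9, 255.9, 277.8, 301.4], 'confidence': 0.59}
side [0.577 0.891 0.68 ]
side cover_orange {'rect': [256.9, 145.3, 289.3, 162.5], 'confidence': 0.75}
side mat {'rect': [255.1, 297.9, 350.2, 364.7], 'confidence': 0.56}
side cover_white {'rect': [289.0, 229.5, 336.6, 269.5], 'confidence': 0.82}
```

View pics/both0.png

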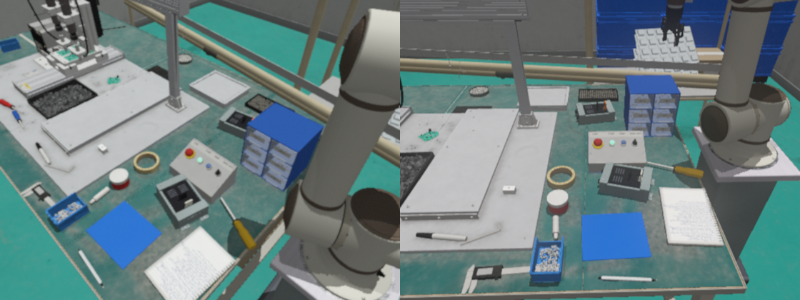

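```bash
python3 - <<'E'
import cv2,numpy as np
a=cv2.imread("pics/scene0.png")[110:390,110:390]
cv2.imwrite("pics/crop0.png",cv2.resize(a,(600,600),interpolation=cv2.INTER_CUBIC))
E
```

```text
(no output)
```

View pics/crop0.png

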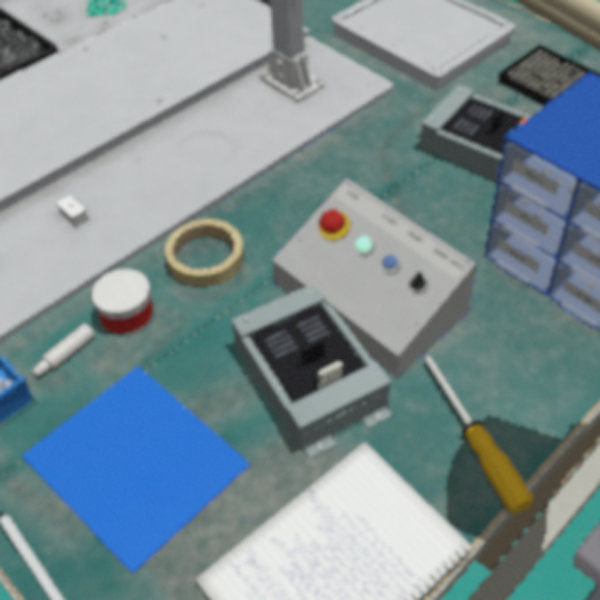

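The box near the middle (crop ~310,365) has the white tab. The orange-tab box is the far one beside the blue drawers (crop ~480,125). The mat is at crop ~(135,465). I'll build a height map from the depth next.

```bash
cat > h.py <<'E'
import numpy as np,cv2
def cloud(c):
    d=c["depth"];v,u=np.nonzero(d>0);z=d[v,u];K=c["camera_matrix"]
    P=np.c_[(u-K[0,2])/K[0,0]*z,(v-K[1,2])/K[1,1]*z,z]
    return (P-c["t"])@c["R"],c["frame"][v,u],u,v
E
python3 - <<'E'
from h import *
X0,X1,Y0,Y1=0.15,0.85,-0.65,0.55
S=600
img=np.zeros((int((X1-X0)*S),int((Y1-Y0)*S),3),np.uint8)
for n in("scene","side"):
    c=dict(np.load(n+"0.npz"));P,C,u,v=cloud(c)
    m=(C[:,0]>150)&(C[:,2]<80)&(abs(P[:,2]-.004)<.01)
    print(n,"mat",m.sum(),np.round(np.median(P[m],0),3),cv2.minAreaRect(P[m][:,:2].astype(np.float32)*1000))
    Cc=C.astype(int);m=(Cc[:,2]>150)&(Cc[:,1]<130)&(Cc[:,0]<90)&(P[:,2]<.12)&(P[:,2]>.03)
    for k in np.nonzero(m)[0][::4]:print(u[k],v[k],C[k],np.round(P[k],3)) if P[k][1]<-.1 else None
    k=(P[:,2]>-.02)&(P[:,2]<.35);P=P[k];C=C[k];o=np.argsort(P[:,2])
    for p,cc in zip(P[o],C[o]):
        r=int((X1-p[0])*S);q=int((Y1-p[1])*S)
        if 0<=r<img.shape[0] and 0<=q<img.shape[1]:cv2.circle(img,(q,r),1,cc.tolist(),-1)
    np.save(n+"P.npy",P)
for y in np.arange(.5,-.61,-.1):cv2.putText(img,f"{y:.1f}",(int((Y1-y)*S),10),0,.35,(255,255,255));cv2.line(img,(int((Y1-y)*S),0),(int((Y1-y)*S),419),(90,90,90))
for x in np.arange(.2,.81,.1):cv2.putText(img,f"{x:.1f}",(0,int((X1-x)*S)),0,.35,(255,255,255));cv2.line(img,(0,int((X1-x)*S)),(719,int((X1-x)*S)),(90,90,90))
cv2.imwrite("pics/top.png",img)
E
```

```text
scene mat 5315 [0.519 0.399 0.003] ((1094.38330078125, 202.23211669921875), (1781.98876953125, 922.656494140625), 18.765846252441406)
side mat 6007 [0.53  0.403 0.003] ((-350.09210205078125, -1142.8238525390625), (3356.246826171875, 1973.293701171875), 86.68895721435547)
286 142 [ 75 109 160] [ 0.531 -0.264  0.067]
```

View pics/top.png

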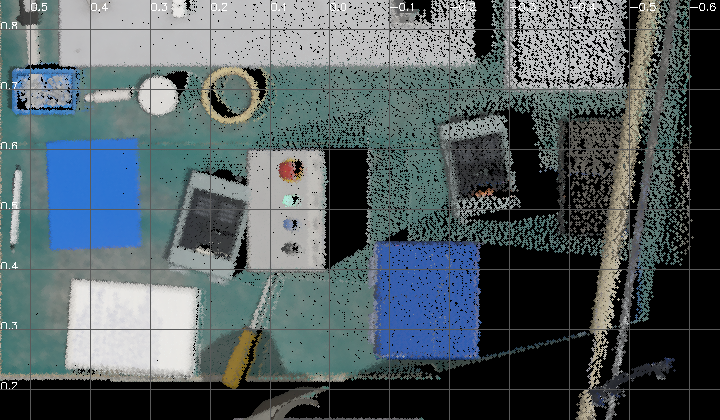

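The orange-tab box is at about x .57, y -.24. Its tab end faces the robot, and the blue drawers stand between them. The mat is at about (.52,.40).

```bash
python3 - <<'E'
from h import *
from workcell import bot
from scipy.spatial.transform import Rotation as Ro
P=np.vstack([np.load(n+"P.npy") for n in("scene","side")])
c=[cloud(dict(np.load(n+"0.npz"))) for n in("scene","side")]
A=np.vstack([k[0] for k in c])
def mx(x0,x1,y0,y1):
    q=A[(A[:,0]>x0)&(A[:,0]<x1)&(A[:,1]>y0)&(A[:,1]<y1)];return np.round(np.percentile(q[:,2],[50,90,99.5]),3),len(q)
print("cab",mx(.27,.43,-.22,-.08));print("rail",mx(.3,.7,-.6,-.4));print("rail2",mx(.2,.75,-.4,-.3))
print("gap",mx(.5,.64,-.3,-.18)); print("corridor panel",mx(.3,.7,-.05,.2));print("mid",mx(.45,.72,-.18,.5))
for k in c:
    C=k[1].astype(int);p=k[0];m=(C[:,0]>130)&(C[:,2]<80)&(abs(p[:,2]-.004)<.012)&(p[:,0]>.4)&(p[:,0]<.65)&(p[:,1]>.3)&(p[:,1]<.5)
    print("mat",cv2.minAreaRect((p[m][:,:2]*1000).astype(np.float32)))
    m=(p[:,2]>.042)&(p[:,2]<.056)&(p[:,0]>.47)&(p[:,0]<.68)&(p[:,1]>-.33)&(p[:,1]<-.15)
    print("box",m.sum(),cv2.minAreaRect((p[m][:,:2]*1000).astype(np.float32)))
print(np.round(Ro.from_euler("xyz",bot.get_obs()["tcp_rot"],degrees=True).as_matrix(),3))
E
```

```text
cab (array([0.197, 0.198, 0.2  ]), 5568)
rail (array([0.1  , 0.155, 0.169]), 10012)
rail2 (array([0.003, 0.034, 0.046]), 2419)
gap (array([0.039, 0.047, 0.069]), 2692)
corridor panel (array([0.023, 0.082, 0.094]), 21946)
mid (array([0.003, 0.053, 0.093]), 47180)
mat ((527.3146362304688, 392.1818542480469), (187.26454162597656, 155.13052368164062), 2.167173147201538)
box 336 ((590.3360595703125, -244.36666870117188), (117.39921569824219, 110.73486328125), 9.290918350219727)
mat ((526.7825317382812, 391.8067626953125), (181.64437866210938, 157.11647033691406), 2.165884017944336)
box 370 ((572.1463623046875, -248.99490356445312), (158.6110076904297, 112.87051391601562), 9.306978225708008)
[[-0.     0.386 -0.923]
 [ 0.    -0.923 -0.386]
 [-1.    -0.     0.   ]]
```

Call:
apply_moves(commands=[[-0.04,-0.107,-0.4,-1.337,1],[-0.04,-0.107,-0.4,-1.337,1],[-0.04,-0.107,-0.4,-1.337,1],[-0.04,-0.107,-0.4,-1.337,1],[-0.04,-0.107,-0.4,-1.337,1],[-0.04,-0.107,-0.4,-1.337,1],[-0.04,-0.107,-0.4,-1.337,1],[-0.04,-0.107,-0.4,-1.337,1],[-0.04,-0.107,-0.4,-1.337,1],[-0.04,-0.107,-0.4,-1.337,1],[-0.04,-0.107,-0.4,-1.337,1]], newtons=40)

```text
time: 1.6
ee_pos: [0.5398, -0.2544, 0.271]
tcp_rot: [-104.6, 90.0, 174.5]
wrist_force: [-0.7, 0.3, -0.3]
opening: 0.0853
```

```bash
cat >> h.py <<'E'
from scipy.spatial.transform import Rotation as Ro
def wrist():
    from workcell import bot,cams
    o=bot.get_obs();c=cams.camera("wrist")
    T=np.eye(4);T[:3,:3]=Ro.from_euler("xyz",o["tcp_rot"],degrees=True).as_matrix();T[:3,3]=o["ee_pos"]
    return o,c,T@c["mount"],T
def rays(c,uv):
    K=c["camera_matrix"];d=np.c_[uv[:,0]-K[0,2],uv[:,1]-K[1,2]]/[K[0,0],K[1,1]]
    r=np.linalg.norm(d,axis=1)+1e-9
    return np.c_[d*(np.sin(r)/r)[:,None],np.cos(r)]
def wcloud(c,M):
    d=c["depth"];v,u=np.nonzero(d>0);R=rays(c,np.c_[u,v].astype(float));ok=R[:,2]>.2
    v,u,R=v[ok],u[ok],R[ok];P=R*(d[v,u]/R[:,2])[:,None]
    return P@M[:3,:3].T+M[:3,3],c["frame"][v,u],u,v
E
python3 - <<'E'
from h import *
o,c,M,T=wrist()
np.savez("w1.npz",M=M,**c);cv2.imwrite("pics/w1.png",c["frame"])
print(np.round(M,3).tolist(),c["camera_matrix"].tolist())
P,C,u,v=wcloud(c,M)
H=cv2.cvtColor(C[:,None],cv2.COLOR_BGR2HSV)[:,0].astype(int)
m=(H[:,0]>4)&(H[:,0]<20)&(H[:,1]>150)&(H[:,2]>90)&(P[:,2]>.035)&(P[:,2]<.09)&(abs(P[:,0]-.54)<.1)&(abs(P[:,1]+.25)<.1)
print(m.sum(),u[m].min(),u[m].max(),v[m].min(),v[m].max(),np.round(np.percentile(P[m],[2,50,98],0),4))
t=m&(P[:,2]>.064);print("tab top",t.sum(),cv2.minAreaRect((P[t][:,:2]*1000).astype(np.float32)))
b=(abs(P[:,2]-.048)<.004)&(P[:,0]>.46)&(P[:,0]<.69)&(P[:,1]>-.34)&(P[:,1]<-.15)
print("rim",b.sum(),np.median(P[b][:,2]),cv2.minAreaRect((P[b][:,:2]*1000).astype(np.float32)))
E
```

```text
[[0.987, 0.155, 0.041, 0.53], [0.16, -0.952, -0.262, -0.189], [-0.001, 0.265, -0.964, 0.413], [0.0, 0.0, 0.0, 1.0]] [[325.19226210127806, 0.0, 275.7316111989928], [0.0, 325.19226210127806, 208.88319717216706], [0.0, 0.0, 1.0]]
155 261 268 172 198 [[ 0.5229 -0.2711  0.0394]
 [ 0.5276 -0.259   0.0679]
 [ 0.5319 -0.2474  0.0705]]
tab top 88 ((526.4242553710938, -259.1173400878906), (3.4150750637054443, 24.221254348754883), 8.666369438171387)
rim 4165 0.04734188059695127 ((572.1358642578125, -251.49679565429688), (158.8260498046875, 107.7005844116211), 10.093670845031738)
```

View pics/w1.png

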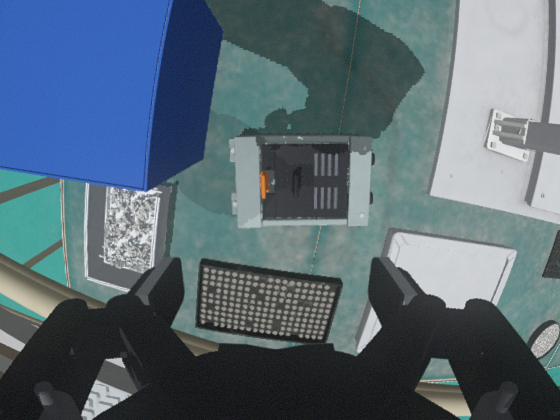

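The wrist view shows the orange tab at (264,185), the rib at (298,180) and the toe end on the right (away from the robot). The tab-based and box-rim poses agree to about 1–2 mm. I'll descend over the pinch.

Call:
apply_moves(commands=[[0.05,0.007,0.0023,-0.009,0.42],[0.1,0.007,0.0023,-0.009,0.42],[0.14,0.007,0.0023,-0.009,0.42],[0.17,0.007,0.0023,-0.009,0.42],[0.17,0.007,0.0023,-0.009,0.42],[0.17,0.007,0.0023,-0.009,0.42]])

```text
time: 2.25
ee_pos: [0.546, -0.2569, 0.1023]
tcp_rot: [-52.5, 90.0, -133.0]
wrist_force: [0.2, 0.5, 0.8]
opening: 0.0607
```

```bash
python3 - <<'E'
from h import *
o,c,M,T=wrist()
print(np.round(o["ee_pos"],4),np.round(o["tcp_rot"],2),np.round(o["q"],1),o["opening"])
np.savez("w2.npz",M=M,T=T,**c);cv2.imwrite("pics/w2.png",c["frame"])
P,C,u,v=wcloud(c,M)
H=cv2.cvtColor(C[:,None],cv2.COLOR_BGR2HSV)[:,0].astype(int)
m=(H[:,0]>4)&(H[:,0]<20)&(H[:,1]>150)&(H[:,2]>90)&(P[:,2]>.064)&(P[:,2]<.09)&(abs(P[:,0]-.54)<.1)&(abs(P[:,1]+.25)<.1)
print(m.sum(),cv2.minAreaRect((P[m][:,:2]*1000).astype(np.float32)))
q=(P-T[:3,3])@T[:3,:3]
r=(P[:,2]>.06)&(P[:,2]<.076)&(abs(q[:,1])<.04)&(abs(q[:,2])<.02)
for n,s in(("tab",q[:,1]<0),("rib",q[:,1]>0)):print(n,(r&s).sum(),np.round(np.percentile(q[r&s],[3,50,97],0)*1000,1).tolist())
E
```

```text
[ 0.546  -0.2569  0.1023] [ -52.48   89.99 -132.99] [-25.2  11.7   3.3  81.6  -0.   55.3] 0.0607329729851237
296 ((526.7658081054688, -258.8743896484375), (4.522756099700928, 25.705944061279297), 10.648845672607422)
tab 379 [[32.1, -21.8, -13.7], [33.4, -18.8, -2.9], [40.5, -17.1, 10.7]]
rib 429 [[31.9, 13.9, -14.1], [33.3, 16.1, -2.3], [41.6, 18.7, 10.4]]
```

View pics/w2.png

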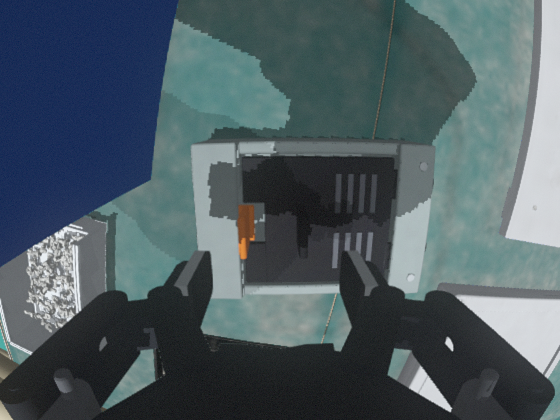

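Call:
apply_moves(commands=[[0.03,0.003,-0.002,0,0.42],[0.05,0.003,-0.002,0,0.42],[0.052,0.003,-0.002,0,0.42],[0.052,0.003,-0.002,0,0.42]])

```text
time: 2.7
ee_pos: [0.55, -0.2552, 0.0533]
tcp_rot: [51.5, 89.8, -29.0]
wrist_force: [0.5, -0.3, 0.5]
opening: 0.0606
```

Call:
apply_moves(commands=[[0,0,0,0,0.1],[0,0,0,0,-0.1],[0,0,0,0,-0.3],[0,0,0,0,-1],[0,0,0,0,-1],[0,0,0,0,-1],[0,0,0,0,-1]], newtons=40)

```text
time: 3.4
ee_pos: [0.5503, -0.2558, 0.0557]
tcp_rot: [44.5, 89.6, -36.1]
wrist_force: [-4.1, -1.0, 8.3]
opening: 0.031
```

```bash
python3 - <<'E'
from h import *
from workcell import cams
o,c,M,T=wrist()
print(np.round(o["ee_pos"],4),np.round(o["wrist_force"],1),o["opening"],np.round(T[:3,:3],3).tolist())
cv2.imwrite("pics/w3.png",cv2.resize(c["frame"][100:380,100:460],(720,560)))
P,C,u,v=wcloud(c,M)
b=(P[:,2]>.02)&(P[:,2]<.06)
B=np.array([.5725,-.2512,.036]);e=np.array([np.cos(.169),np.sin(.169)]);n=np.array([-e[1],e[0]])
x=(P[:,:2]-B[:2])@e;y=(P[:,:2]-B[:2])@n
for x0 in(.0,.02,.035):
  s=b&(abs(x-x0)<.006)&(abs(y)<.038)&(P[:,2]<.046);print(x0,s.sum(),np.round(np.percentile(P[s][:,2],[10,50,90]),4) if s.any() else 0)
E
```

```text
[ 0.5503 -0.2558  0.0557] [-4.1 -1.   8.3] 0.03098627634583065 [[0.005, 0.986, 0.165], [-0.004, 0.165, -0.986], [-1.0, 0.004, 0.004]]
0.0 1653 [0.0398 0.0406 0.0413]
0.02 2196 [0.04   0.0408 0.0417]
0.035 2385 [0.0401 0.0409 0.0417]
```

View pics/w3.png

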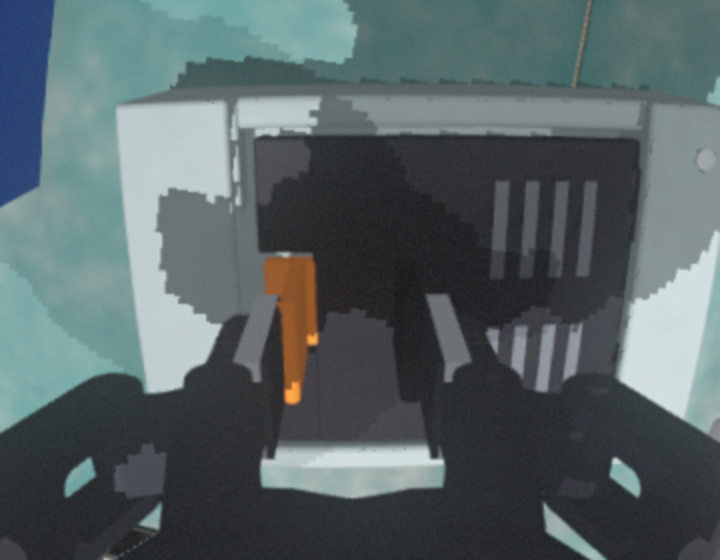

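The tab (crop ~290,310) is held in at a 31 mm opening. The plate is still flat at z .041, so it is seated. Now I'll lift along the arc about the toe.

Call:
apply_moves(commands=[[-0.004,0.001,0,0,-1],[-0.008,0.002,0,0,-1],[-0.012,0.0035,0,0,-1],[-0.016,0.005,0,0,-1],[-0.016,0.005,0,0,-1]], newtons=40)

```text
time: 3.95
ee_pos: [0.5546, -0.2547, 0.0714]
tcp_rot: [34.8, 89.7, -45.7]
wrist_force: [-3.8, -1.1, -12.5]
opening: 0.0302
```

```bash
cat > chk.py <<'E'
from h import *
import sys
o,c,M,T=wrist()
print(np.round(o["time"],2),np.round(o["ee_pos"],4),np.round(o["tcp_rot"],1),np.round(o["wrist_force"],1),np.round(o["torque"],2),round(o["opening"],4))
cv2.imwrite(f"pics/{sys.argv[1]}.png",c["frame"])
P,C,u,v=wcloud(c,M);C=C.astype(int)
# plane of the dark plate toe side of the jaws, in tool coordinates
q=(P-T[:3,3])@T[:3,:3]
s=(C.max(1)<90)&(q[:,1]>.03)&(q[:,1]<.085)&(abs(q[:,2]+.01)<.035)&(P[:,2]<.15)&(q[:,0]>-.02)&(P[:,2]>.025)
A=np.c_[q[s][:,1:],np.ones(s.sum())]
w=np.ones(len(A),bool)
for _ in range(6):
    k=np.linalg.lstsq(A[w],q[s][w,0],rcond=None)[0];r=abs(q[s][:,0]-A@k);w=r<max(.002,np.median(r)*1.5)
print("plate n",w.sum(),"tilt deg about y (+ = toe end lower)",np.degrees(np.arctan(k[0])),"across",np.degrees(np.arctan(k[1])),"depth under TCP at y=.04: mm",(k[0]*.04+k[2])*1000)
E
python3 chk.py w4
```

```text
3.95 [ 0.5546 -0.2547  0.0714] [ 34.8  89.7 -45.7] [ -3.8  -1.1 -12.5] [-0.16  1.93 -0.03] 0.0302
plate n 6860 tilt deg about y (+ = toe end lower) 8.738105071524041 across 0.13017313904927671 depth under TCP at y=.04: mm 24.2398778999062
```

Call:
apply_moves(commands=[[-0.003,0.001,0,0,-1],[-0.006,0.0025,0,0,-1],[-0.009,0.004,0,0,-1],[-0.012,0.0055,0,0,-1],[-0.012,0.0055,0,0,-1]])

```text
time: 4.5
ee_pos: [0.5603, -0.2538, 0.0844]
tcp_rot: [41.6, 89.7, -38.9]
wrist_force: [-4.0, -0.1, -10.6]
opening: 0.0306
```

```bash
python3 chk.py w5
```

```text
4.5 [ 0.5603 -0.2538  0.0844] [ 41.6  89.7 -38.9] [ -4.   -0.1 -10.6] [-0.15  1.72  0.06] 0.0306
plate n 5281 tilt deg about y (+ = toe end lower) 17.323403474220196 across 0.056328997230511775 depth under TCP at y=.04: mm 34.14380052842175
```

View pics/w5.png

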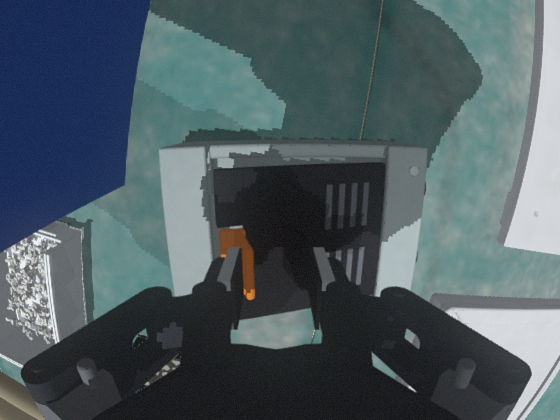

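The tilt is 17° with the tab end up, the tab still held at (238,260) and the toe end still under the lip. Now I'll draw it toward the tab end and slightly up.

Call:
apply_moves(commands=[[-0.001,-0.003,0,0,-1],[-0.002,-0.006,0,0,-1],[-0.003,-0.009,0,0,-1],[-0.004,-0.012,0,0,-1],[-0.005,-0.015,0,0,-1],[-0.006,-0.018,0,0,-1],[-0.006,-0.018,0,0,-1]])

```text
time: 5.25
ee_pos: [0.5426, -0.257, 0.0913]
tcp_rot: [45.3, 89.6, -35.3]
wrist_force: [0.4, 0.4, -1.4]
opening: 0.0307
```

```bash
python3 chk.py w6
```

```text
5.25 [ 0.5426 -0.257   0.0913] [ 45.3  89.6 -35.3] [ 0.4  0.4 -1.4] [ 0.01  0.01 -0.01] 0.0307
plate n 6059 tilt deg about y (+ = toe end lower) 15.117271769873087 across 0.14907930616633983 depth under TCP at y=.04: mm 32.17074559575761
```

The wrist now carries only the cover's weight, so it is free of the lip. I'll raise it.

Call:
apply_moves(commands=[[-0.01,-0.001,0,0,-1],[-0.02,-0.002,0,0,-1],[-0.035,-0.002,0,0,-1],[-0.055,-0.002,0,0,-1],[-0.08,-0.002,0,0,-1],[-0.11,-0.002,0,0,-1],[-0.11,-0.002,0,0,-1]])

```text
time: 6.0
ee_pos: [0.5414, -0.2575, 0.2068]
tcp_rot: [50.2, 89.2, -30.3]
wrist_force: [-0.6, -0.2, -0.1]
opening: 0.0301
```

```bash
python3 chk.py w7
```

```text
6.0 [ 0.5414 -0.2575  0.2068] [ 50.2  89.2 -30.3] [-0.6 -0.2 -0.1] [-0.03  0.01 -0.  ] 0.0301
plate n 198 tilt deg about y (+ = toe end lower) -1.5601913485709977 across 28.285193894879253 depth under TCP at y=.04: mm 194.78344827667786
```

View pics/w7.png

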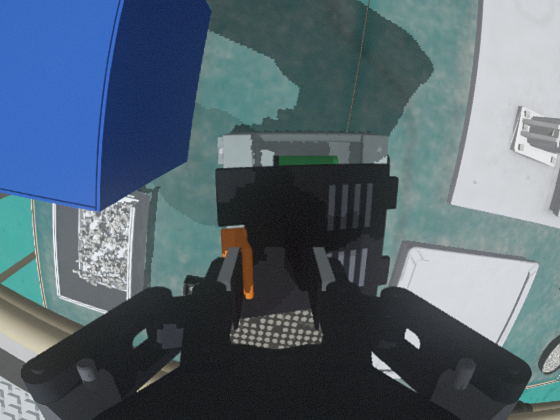

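The cover is out and held, with the plate visible around (305,220) clear of the box. I'll carry it across to the mat.

Call:
apply_moves(commands=[[-0.015,0.002,-0.015,0,-1],[-0.02,0.005,-0.045,0,-1],[-0.02,0.009,-0.085,0,-1],[-0.02,0.014,-0.125,0,-1],[-0.02,0.018,-0.165,0,-1],[-0.02,0.022,-0.205,0,-1],[-0.02,0.027,-0.245,0,-1],[-0.02,0.031,-0.285,0,-1],[-0.02,0.035,-0.325,0,-1],[-0.02,0.039,-0.36,0,-1],[-0.02,0.042,-0.385,0,-1],[-0.02,0.043,-0.395,0,-1]])

```text
time: 7.25
ee_pos: [0.5174, 0.1421, 0.2219]
tcp_rot: [49.1, 89.4, -31.3]
wrist_force: [0.1, -0.7, -1.5]
opening: 0.0305
```

```bash
python3 - <<'E'
from h import *
from workcell import bot
o=bot.get_obs();R=Ro.from_euler("xyz",o["tcp_rot"],degrees=True).as_matrix()
print(o["ee_pos"],o["opening"],np.round(R,3).tolist(),"to mat",np.round(R.T@(np.array([.504,.388,.2])-o["ee_pos"]),4))
E
```

```text
[0.51736163 0.14213991 0.22189881] 0.030482548245529265 [[0.009, 0.986, 0.167], [-0.006, 0.167, -0.986], [-1.0, 0.008, 0.007]] to mat [ 0.0204  0.0278 -0.2448]
```

Call:
apply_moves(commands=[[0,0.002,-0.015,0,-1],[0,0.005,-0.045,0,-1],[0,0.01,-0.085,0,-1],[0,0.014,-0.125,0,-1],[0,0.018,-0.165,0,-1],[0.01,0.023,-0.205,0,-1],[0.02,0.026,-0.23,0,-1],[0.03,0.028,-0.245,0,-1],[0.05,0.028,-0.245,0,-1],[0.07,0.028,-0.245,0,-1],[0.09,0.028,-0.245,0,-1],[0.09,0.028,-0.245,0,-1]])

```text
time: 8.45
ee_pos: [0.5039, 0.3862, 0.1274]
tcp_rot: [21.8, 89.4, -58.7]
wrist_force: [0.1, -0.5, -0.7]
opening: 0.0301
```

```bash
python3 chk.py w8;  python3 - <<'E'
from workcell import bot,cams
from h import *
c=cams.camera("side");P,C,u,v=cloud(c)
m=(C.max(1)<75)&(abs(P[:,0]-.52)<.07)&(abs(P[:,1]-.39)<.06)&(P[:,2]<.13)&(P[:,2]>.01)
print(m.sum(),np.round(np.percentile(P[m],[1,50,99],0),3).tolist())
cv2.imwrite("pics/s8.png",cv2.resize(c["frame"][180:390,180:460],(800,600)))
E
```

```text
8.45 [0.5039 0.3862 0.1274] [ 21.8  89.4 -58.7] [ 0.1 -0.5 -0.7] [-0.05 -0.    0.02] 0.0301
plate n 6005 tilt deg about y (+ = toe end lower) 15.043122897822217 across 0.12544209528639158 depth under TCP at y=.04: mm 32.21438896614021
1668 [[0.474, 0.346, 0.088], [0.525, 0.404, 0.101], [0.576, 0.439, 0.116]]
```

View pics/s8.png

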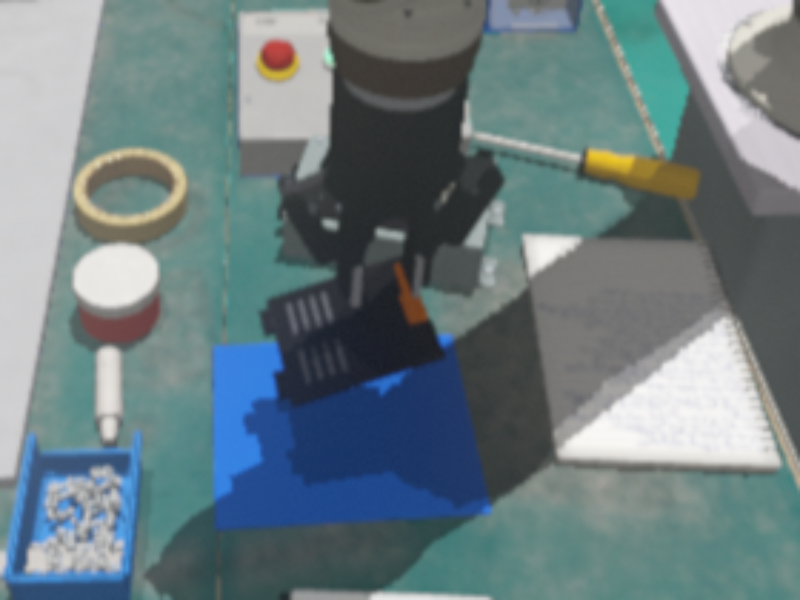

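The cover hangs above the mat, tab side up, toe end lower on the left in the view. I'll lower it to contact and then level it on the mat.

Call:
apply_moves(commands=[[0.03,0.001,-0.003,0,-1],[0.055,0.001,-0.003,0,-1],[0.07,0.001,-0.003,0,-1],[0.074,0.001,-0.003,0,-1],[0.078,0.0,-0.003,0,-1],[0.082,-0.001,-0.003,0,-1],[0.086,-0.002,-0.003,0,-1],[0.09,-0.003,-0.003,0,-1],[0.094,-0.005,-0.003,0,-1],[0.097,-0.006,-0.003,0,-1],[0.097,-0.006,-0.003,0,-1]], newtons=30)

```text
time: 9.65
ee_pos: [0.4992, 0.3891, 0.0353]
tcp_rot: [55.3, 89.4, -25.1]
wrist_force: [-5.0, -0.7, 7.4]
opening: 0.0301
```

```bash
python3 chk.py w9
```

```text
9.65 [0.4992 0.3891 0.0353] [ 55.3  89.4 -25.1] [-5.  -0.7  7.4] [-0.1   0.55  0.  ] 0.0301
plate n 0 tilt deg about y (+ = toe end lower) 0.0 across 0.0 depth under TCP at y=.04: mm 0.0
  return _methods._mean(a, axis=axis, dtype=dtype,
  ret = ret.dtype.type(ret / rcount)
```

Call:
apply_moves(commands=[[0.003,-0.001,0,0,-1],[0.006,-0.002,0,0,-1],[0.009,-0.003,0,0,-1],[0.009,-0.003,0,0,-1]])

```text
time: 10.1
ee_pos: [0.4967, 0.3889, 0.0277]
tcp_rot: [63.6, 89.3, -16.8]
wrist_force: [-2.7, -1.3, 3.8]
opening: 0.03
```

```bash
sed -i 's/&(P\[:,2\]>.025)//' chk.py; python3 chk.py w10
```

```text
10.1 [0.4967 0.3889 0.0277] [ 63.6  89.3 -16.8] [-2.7 -1.3  3.8] [-0.08  0.13 -0.1 ] 0.03
plate n 4631 tilt deg about y (+ = toe end lower) 2.0225650101982997 across 0.2160614935292003 depth under TCP at y=.04: mm 18.792398210756247
```

Nearly flat at 2°. I'll open gently, then rise.

Call:
apply_moves(commands=[[0.001,0,0,0,-0.2],[0.001,0,0,0,-0.1],[0.001,0,0,0,0],[0.001,-0.001,0,0,0.15],[0.001,-0.002,0,0,0.3],[0.001,-0.003,0,0,0.4],[0.001,-0.003,0,0,0.4]])

```text
time: 10.85
ee_pos: [0.4936, 0.3884, 0.0267]
tcp_rot: [63.1, 89.3, -17.3]
wrist_force: [0.5, 1.3, -0.8]
opening: 0.0597
```

Call:
apply_moves(commands=[[-0.01,0,0,0,0.4],[-0.03,0,0,0,0.4],[-0.06,0,0,0,0.4],[-0.1,0,0,0,0.4],[-0.14,0,0,0,0.4],[-0.18,0,0,0,0.4],[-0.18,0,0,0,0.4]])

```text
time: 11.55
ee_pos: [0.4929, 0.3901, 0.2141]
tcp_rot: [88.0, 88.9, 7.6]
wrist_force: [-0.1, 0.9, 1.2]
opening: 0.0598
```

```bash
python3 - <<'E'
from h import *
from workcell import cams
o,c,M,T=wrist();print(o["time"],o["ee_pos"],o["wrist_force"])
P,C,u,v=wcloud(c,M)
m=(C.max(1)<75)&(abs(P[:,0]-.527)<.09)&(abs(P[:,1]-.392)<.075)&(P[:,2]>.006)&(P[:,2]<.016)
print(m.sum(),cv2.minAreaRect((P[m][:,:2]*1000).astype(np.float32)))
k=np.linalg.lstsq(np.c_[P[m][:,:2],np.ones(m.sum())],P[m][:,2],rcond=None)[0];print("tilt",np.degrees(k[:2]),"z",np.median(P[m][:,2]))
s=cams.camera("scene")["frame"];cv2.imwrite("pics/end.png",np.hstack([cv2.resize(c["frame"],(400,300)),cv2.resize(s[180:390,100:380],(400,300))]))
E
```

```text
11.55 [0.49286556 0.39011739 0.21407704] [-0.08931938  0.85732529  1.20856857]
2530 ((526.6976928710938, 405.6241149902344), (103.63833618164062, 63.96461868286133), 9.702556610107422)
tilt [-0.0636125  -0.14982024] z 0.008396536112299596
```

View pics/end.png

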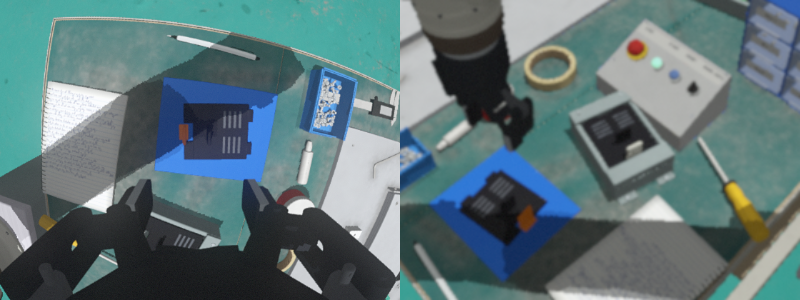

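The cover lies flat, tab up, mid-mat (wrist view ~(217,132)). The white-tab cover is still seated and the gripper is clear.

```bash
python3 -c "
from workcell import bot
print(bot.job_done())"
```

```text
the job is handed in; nothing more can be done
None
```

I took the orange-tab cover out of its box, laid it on the blue mat and handed the job in at about 11.6 s. I got no verdict back.

**How it went:** I pinched the tab fully in (31 mm opening) while the plate still measured flat in the box. I then pivoted the cover to about 17°, drew it 18 mm toward the tab end, and lifted it clear. After carrying it over, I levelled it on the mat, let go and raised the gripper.

**Last checks:**
- **Position:** the visible part of the cover is centred at about (0.527, 0.406), roughly 14 mm from the mat centre I measured at (0.527, 0.392).
- **Flatness:** the tilt is under 0.2°, with the tab side up. The plate's top reads z ≈ 8.4 mm, which matches a 5 mm plate on a 4 mm mat.
- **White-tab cover:** it looks untouched and seated in the picture; I did not measure it.
- **Gripper:** it is about 0.2 m up and touching nothing.

**Checks that failed or disagreed:**
- The cover outline in the final wrist-camera measurement was incomplete: 104 x 64 mm instead of 100 x 88 mm. The position across the cover could be off by about 1 cm, still well inside the 60 mm limit.
- The plate-tilt check returned no data twice, once after the lift and once during lowering, because of its height filters. I confirmed the grip by picture the first time and by repeating the measurement the second.
- The cover slipped about 7 mm in the fingers while pivoting, but it stayed held.

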